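# Free the bench pin from its left-hand clamp

## Robot

A 6-joint arm with a two-finger parallel gripper is mounted at the origin on the work surface. World frame = base frame: x ahead of the robot, y to its left, z up, the work surface at z = 0. Lengths are in m, angles in rad, forces in N, time in s.
With the tool pointing down it reaches from about 0.35 to 0.775 m from the base axis. Payload 7.3 kg.
Tool frame: the origin (TCP) lies at the very end of the fingers, on their centre line; the grasp point (between the pads) lies 19 mm behind it; z points along the fingers, y is the line along which they close (so a half turn about z gives the same grasp; the last joint's range is limited). The gripper opens to 92 mm and grips with 3 to 60 N. Pads are 19 mm wide; open, the fingers measure 130 mm over their backs; the gripper's body (75 mm by 190 mm) begins 47 mm behind the grasp point.
Start: joints at [-1.282, 0.342, 1.524, -0, 1.275, -0.146], TCP at [0.221, -0.476, 0.227] pointing down, gripper open.
Joint ranges: [-2.53, 2.53], [-0.77, 2.02], [0.04, 2.7], [-1, 4.14], [0.28, 2.66], [-3.11, 3.11]. Speed limits (rad/s): [2.57, 2.57, 3.14, 3.14, 3.14, 3.14].

## Interface

Orientations are given as [roll, pitch, yaw] about the fixed x, y, z axes, in that order (R = Rz(yaw) Ry(pitch) Rx(roll)).
In Python, from cell import robot gives the robot as it stands. The module is installed in compiled form; this text tells all that it offers.
- The arm moves only by the tool arm_command, never from a script. Its argument "moves" is a list of rows, each a list of 3 entries, a list of its own where there are three numbers: the shift along the tool's x, y, z in m, then the turn, a rotation vector about the tool's x, y, z in rad, then the finger opening in m, from 0 to 0.0918. In form: [[[dx, dy, dz], [ax, ay, az], claw], ...]. A call has exactly 5 rows; each row is the pose to reach, as a shift and turn from the pose commanded when the call began, along the tool's axes at that moment; what a row does not reach only later rows make up. A row lasts 1/10 s, in which the tool goes at most 50 mm and 8.59 degrees, less where a joint would pass 70% of its speed; a pose out of reach is approached as far as the arm can. A call with a gripper value outside its range is refused whole. The fingers move at their own pace and stop on an object; "squeeze" is the grip in N (left out, the last holds). Time passes only in rows, so rows that repeat a pose let the fingers close, or fill a call up. It gives the time, the measured TCP pose, the force, the opening and the grip force at its end, in the units of the state.
- robot.observe(): the state, without advancing time (a new reading comes with each control period).
- robot.read_camera(name): name is "scene" or "top"; returns the picture (480x640x3 uint8, red, green, blue); there is no depth.
- robot.camera_model(name): a dict with "fx", "fy", "cx", "cy" (pixels), "R" (3x3) and "t" (3): a world point X has camera coordinates R X + t. Camera axes: x right, y down, z forward; pixel columns grow to the right and rows downward; lengths in m; the calibration is good to about 2 mm. A picture is of the moment at which its call begins. camera_model takes no time and is no camera call.
- robot.hand_in(): hands the job in; it is judged then, once.
The state is a dict: "time": time; "qpos": joint angles; "qvel": joint speeds; "joint_efforts": joint torques, N m; "tool_pos": TCP position; "tool_rot": TCP orientation; "contact_force": force on the tool from outside, world axes, zero at the start; "torque": the same for the moment, N m; "opening": finger opening in m; "grip_force": force on a finger pad.
Only numpy, scipy, OpenCV 4.12 (cv2) and the standard library are available. Lean on these libraries where they do the work, as an engineer would, in place of code of your own. Each camera call takes 0.05 s, during which the arm holds its last target. There are 200 camera calls.

## Task

The hexagonal hand nut of the jeweller's bench-pin clamp has a left-hand thread: loosen it by turning it clockwise (seen from above) until the line engraved on its top points at the line engraved on the clamp's bridge, not running it on well past, and let go of it there. Then draw the wooden bench pin straight out of the clamp and lay it, not dropping it, flat in the middle of the plywood tray, with the nut still on its line. The light clamp only stands on the bench: follow the nut's climb and wobble gently so that the clamp is never shoved along, lifted or leaned on, do not tear at the pin, and leave the other things where they are.

Things in the scene. Friction and masses are not known exactly. Their poses are not given: they have to be found in the camera images.
- clamp: Grey-painted metal bench-pin clamp, 1.6 kg, standing loose on its rubber sole, which slips at about 10 N sideways; placed and turned differently each time. Origin on the bench under the nut's axis; the pin comes out along its -x; z up. A bridge (x=-50 to +24, y=-40 to +40, underside 52, top 62 mm above the bench) crosses over the pin and carries the nut.
- channel (a point): Mouth of the clamp's channel, in which the pin lies: the middle of the front edge of its floor, 20 mm above the bench, at clamp x=-75 mm. The floor runs from there to clamp x=+45 mm; side rails 12 mm high, 53 mm apart, run from clamp x=-60 to +40 mm, with a back stop at +28 mm. Axes as the clamp's.
- index (a point): Engraved index line on top of the bridge, 17 mm long, 4 mm wide, running along the clamp's x at y=0; this point is the line's end by the nut, at clamp x=-34 mm, 62 mm above the bench.
- knob_grip (a point): Centre, half-way up, of the steel hexagonal hand nut: 46 mm across flats, 28 mm high, to be gripped across two flats from above; its underside starts about 10 mm above the bridge. x axis along the engraved line on its top, towards the middle of a flat (flats face 0, 60, 120.. degrees from it). Left-hand thread: clockwise loosens and it climbs. It drags (0.15 N m) and stays where left.
- mark (a point): Outer end of the line engraved on the nut's top (20 mm long, 4 mm wide), 22 mm from the nut's centre. It starts 2.1 to 2.6 rad short of the index line (clockwise turn still to do) and is lined up when it lies at clamp y=0 on the -x side. The hard stop is 0.75 rad beyond.
- screw_tip (a point): Middle of the lower end of the 12 mm screw that is one with the nut (hidden in the pin's hole). The coarse thread climbs about 6 mm for each radian of clockwise turn. The nut sits off the screw's axis, so its centre also wanders sideways by about 6 mm per radian: the hand must follow by feel. It starts about 10 mm deep in the pin's hole and stands about 4 mm clear above the pin when the nut is on its line.
- pin_grip (a point): Where to grip the bench pin, a wooden slab 160x50x14 mm (0.12 kg) with a notched free end, in the clamp's channel with 1.5 mm play each side. This point is at half thickness on its centre line, 93 mm from the centre of its 16 mm screw hole, 49 mm from the notched end, 111 mm from the other; bench 20 mm below its underside. x axis along the slab from notch to hole, z up.
- pin_mid (a point): Point of the same slab at half thickness on its centre line, 35 mm from the grip point towards the hole, near its centre of mass. Drawn level along the channel by about 100 mm the slab is clear of the clamp and can be lifted.
- tray_in (a point): Centre of the inner floor of the fixed open plywood tray, 6 mm above the bench; inside 208 mm (x) by 118 mm (y), wall tops 22 mm above the bench, walls 6 mm thick. It stands left or right of the clamp, sides along the world axes.
- block: Fixed steel bench block 100x100 mm, 30 mm high on a rubber pad of 120x120 mm, on the other side from the tray; origin on the bench under its centre.
- blank: Bystander: wax ring blank, 28 mm across, 9 mm high, lying flat beside the clamp; origin under its middle, or near it, on the bench.
- wax: Bystander: small wax block 50x30x16 mm lying beside the clamp; origin under its middle, or near it, on the bench.
- burjar: Bystander: glass jar with white lid, 48 mm across, 50 mm high; origin under its middle, or near it, on the bench.
- hammer: Bystander: small hammer lying on the bench, about 250 mm long; origin under its middle, or near it, on the bench.
- handpiece: Bystander: aluminium rotary handpiece 130 mm long lying on the bench; origin under its middle, or near it, on the bench.
- punch: Bystander: upright steel punch, 44 mm across the foot, 50 mm high; origin under its middle, or near it, on the bench.
There are look-alikes about, which are no part of the job. Leave any pink or purple look-alike of the part that bears pin_grip alone.

How it is judged:
On the way, in this order (a step that is already met when the one before it is completed fails the run):
1. the nut's engraved line points at the index line and is let go there, the pin still in its place (y of mark in the frame of clamp between -0.005 and 0.005 m and x of mark in the frame of clamp below 0 m and distance of pin_mid from where it was at the start of the episode below 0.012 m and contact force between the fingers and knob below 0.1 N), for 0.2 s.
2. the pin is drawn clear of the clamp with the nut on its line (y of mark in the frame of clamp between -0.005 and 0.005 m and x of mark in the frame of clamp below 0 m and horizontal distance between pin_mid and clamp above 0.14 m).
At the end, for the whole second after the job is handed in: The pin lies flat (within 0.06 rad) and still on the tray's floor, its mid point within 50 mm (x) and 45 mm (y) of the tray's centre; the nut's engraved line points at the index line within 5 mm at the line's outer end (10 degrees) either way (y of mark in the frame of clamp between -0.005 and 0.005 m and x of mark in the frame of clamp below 0 m and x of pin_mid in the frame of tray_in between -0.05 and 0.05 m and y of pin_mid in the frame of tray_in between -0.045 and 0.045 m and z of pin_mid in the frame of tray_in between 0 and 0.013 m and angle between pin_mid's own z axis and vertical below 0.06 rad and linear speed of pin below 0.02 m/s); the robot touches nothing.
It fails at once if the clamp is shoved or lifted (its origin moves over 3 mm) or leaned on (over 42 N between clamp and bench, 19 N of it weight) (distance of clamp from where it was at the start of the episode above 0.003 m or contact force between clamp and table above 42 N).
It fails at once if the nut is run well past the index line (more than 10 mm at the line's end, 20 degrees) (y of mark in the frame of clamp above 0.01 m and x of mark in the frame of clamp below -0.005 m).
It fails at once if the pin is torn at or jammed: more than 25 N between pin and clamp (contact force between pin and clamp above 25 N).
It fails at once if the pin is dropped or thrown (faster than 0.7 m/s and not held) (linear speed of pin above 0.7 m/s and contact force between the fingers and pin below 0.1 N).
It fails at once if a bystander is pushed out of its place (over 30 mm) (distance of any of blank, wax, burjar, hammer, handpiece, punch from where it was at the start of the episode above 0.03 m).
It also fails if it takes over 72 s, if anything falls off the work surface, if the arm or the gripper's body presses on something with over 40 N, if the wrist force passes 120 N, or if a joint passes its speed limit or range.

## Working session

There is one attempt and no reset: what is moved stays moved. The work goes in short steps, Python scripts to look and compute and a tool call to move; the robot and the scene stay as the last step left them, time stands still between calls to the robot, and variables do not carry over. Pictures are saved under pics/ and viewed, at most 10 in all, crops included, and the job is handed in when it is done.

Besides the shell and the picture viewer there is one more tool, called after "Request:" in YAML: its name, and indented under it one key for each argument. arm_command: Moves the arm, as the interface text tells. Its arguments: {"type":"object","properties":{"moves":{"type":"array"},"squeeze":{"type":"number"}},"required":["moves"]}

```bash
mkdir -p pics; cat > h.py <<'E'
import numpy as np, cv2
from cell import robot
def snap(n,f=None):
    im=robot.read_camera(n)
    if f: cv2.imwrite('pics/'+f,im[:,:,::-1])
    return im
def ray(n,u,v,z):
    c=robot.camera_model(n);R=np.array(c['R']);t=np.array(c['t'])
    o=-R.T@t;d=R.T@np.array([(u-c['cx'])/c['fx'],(v-c['cy'])/c['fy'],1])
    return o+d*(z-o[2])/d[2]
def proj(n,X):
    c=robot.camera_model(n);p=np.array(c['R'])@np.array(X)+np.array(c['t'])
    return np.array([c['fx']*p[0]/p[2]+c['cx'],c['fy']*p[1]/p[2]+c['cy']])
E
python3 - <<'E'
from h import *
for n in('top','scene'):
    snap(n,n+'0.png');c=robot.camera_model(n);print(n,-np.array(c['R']).T@c['t'],c['fx'])
print(robot.observe())
E
```

```text
top [ 0.52853841 -0.02173883  0.91470179] 438.7484080469642
scene [1.19614702 0.31953389 0.90598352] 546.76881803997
{'time': 0.1, 'qpos': array([-1.28199415e+00,  3.42715108e-01,  1.52491044e+00, -2.22998397e-06,
        1.27540641e+00, -1.46023072e-01]), 'qvel': array([-0.00147219, -0.00259294, -0.00079878,  0.00025351, -0.00030114,
        0.00099782]), 'joint_efforts': array([ 1.13734426e-03, -4.32004237e+01, -2.44694549e+01,  7.20122340e-02,
        5.26709540e-02, -5.77289939e-05]), 'tool_pos': array([ 0.22106215, -0.47579245,  0.22608611]), 'tool_rot': array([-3.14016835e+00, -2.07316071e-04,  4.34825757e-01]), 'contact_force': array([-0.19213535, -0.19792191, -0.07966451]), 'torque': array([-0.00559729,  0.00220306, -0.03007334]), 'grip_force': 0.0, 'opening': 0.09189348030219212}
```

View pics/top0.png

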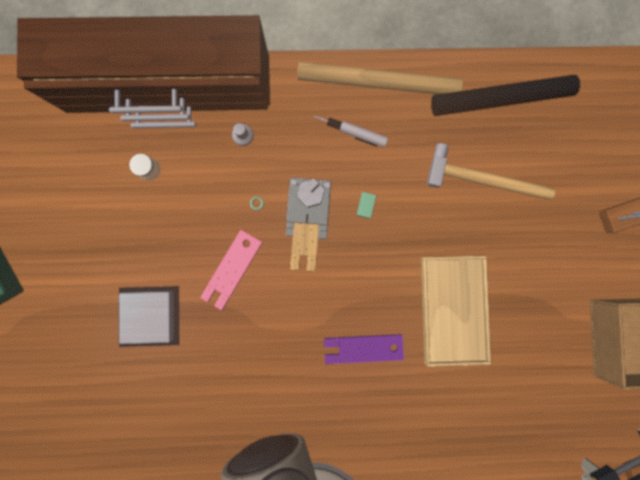

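View pics/scene0.png

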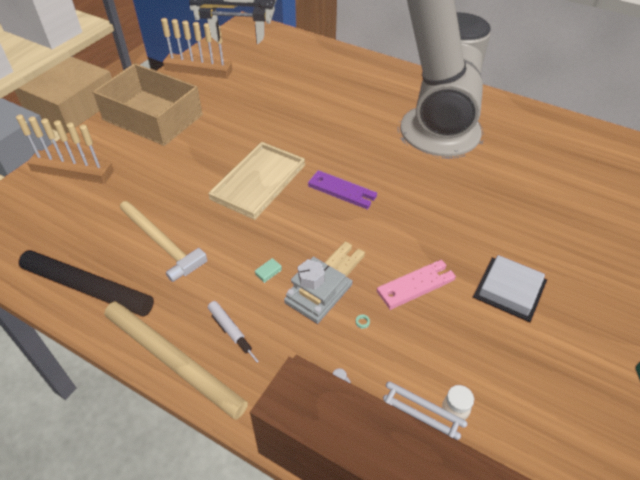

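Look-alikes for the pin are the pink slab at (231,270), the purple slab at (363,349) and the tan slab in the clamp at (305,247). The tan one is in the clamp, so I choose that. The tray is the plywood one at (456,310), not the deep box at (615,340). The nut is at (311,192). I'll check these in a close crop.

```bash
python3 - <<'E'
from h import *
im=cv2.imread('pics/top0.png');cv2.imwrite('pics/c1.png',cv2.resize(im[165:285,260:360],None,fx=5,fy=5,interpolation=cv2.INTER_CUBIC))
for p in [(311,192)]: print('nut',ray('top',*p,0.086))
tr=[(421,258),(487,256),(491,363),(427,366)]
print('tray',[ray('top',*p,.022).round(3) for p in tr])
for p,z in [((294,269),.034),((315,270),.034),((319,224),.034),((294,224),.034)]: print(ray('top',*p,z).round(4))
hsv=cv2.cvtColor(im,cv2.COLOR_BGR2HSV)
print(hsv[260,299],hsv[250,305],hsv[230,306],hsv[215,295],hsv[195,305],hsv[192,311],hsv[187,316])
E
```

```text
nut [ 0.65652775 -0.01231197  0.086     ]
tray [array([ 0.526, -0.233,  0.022]), array([ 0.527, -0.369,  0.022]), array([ 0.311, -0.368,  0.022]), array([ 0.308, -0.238,  0.022])]
[0.5103 0.0257 0.034 ]
[ 0.5073 -0.0163  0.034 ]
[ 0.5994 -0.0264  0.034 ]
[0.6005 0.0239 0.034 ]
[ 15 128 169] [ 16 119 190] [ 16 115 197] [ 15  14 145] [  0  14 182] [170  15 150] [  6  23 112]
```

View pics/c1.png

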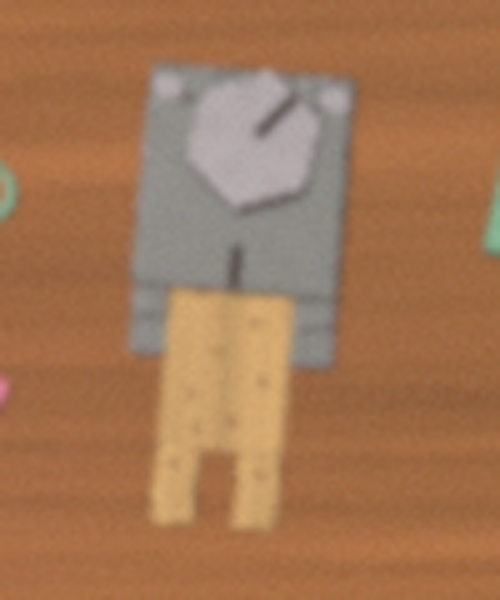

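```bash
python3 - <<'E'
from h import *
f=lambda u,v,z: ray('top',260+u/5,165+v/5,z)
def ang(a,b): d=(b-a)[:2];return np.degrees(np.arctan2(d[1],d[0])).round(1)
print('pinL',ang(f(152,522,.034),f(172,290,.034)),'pinR',ang(f(276,528,.034),f(293,295,.034)),'bridge R',ang(f(338,295,.062),f(353,78,.062)),'L',ang(f(135,285,.062),f(155,65,.062)),'idx',ang(f(234,287,.062),f(237,245,.062)))
print('front edge',ang(f(134,285,.062),f(337,300,.062)),f(134,285,.062),f(337,300,.062))
print('back',f(155,65,.062),f(353,78,.062))
print('idx end',f(237,245,.062))
m=f(295,98,.1);n=f(259,134,.1);print('mark',m,n,ang(n,m))
for p in[(263,70),(318,122),(305,192),(240,212),(190,155),(205,90)]:print(f(*p,.1))
print('pin notched end',f(152,522,.034),f(276,528,.034))
E
```

```text
pinL -6.1 pinR -5.5 bridge R -5.3 L -6.3 idx -5.3
front edge -95.5 [0.60244898 0.03631937 0.062     ] [ 0.59484399 -0.04256261  0.062     ]
back [0.68861009 0.02646291 0.062     ] [ 0.68192156 -0.05091428  0.062     ]
idx end [ 0.61720969 -0.00407634  0.062     ]
mark [ 0.66798495 -0.02773006  0.1       ] [ 0.65471064 -0.01397305  0.1       ] -46.0
[ 0.67878183 -0.0160003   0.1       ]
[ 0.65877082 -0.03612136  0.1       ]
[ 0.63256738 -0.03065314  0.1       ]
[ 0.62558591 -0.00624719  0.1       ]
[0.64735495 0.01193708 0.1       ]
[0.6716814  0.00583676 0.1       ]
pin notched end [0.50966817 0.03286037 0.034     ] [ 0.50607549 -0.01664546  0.034     ]
```

Request:
arm_command:
  moves:
    - [[0.045, -0.018, 0], [0, 0, 0], 0.0918]
    - [[0.09, -0.036, 0], [0, 0, 0], 0.0918]
    - [[0.135, -0.055, 0], [0, 0, 0], 0.0918]
    - [[0.18, -0.073, 0], [0, 0, 0], 0.0918]
    - [[0.22, -0.09, 0], [0, 0, 0], 0.0918]
  squeeze: 8

```text
time: 0.6
tool_pos: [0.3838, -0.2999, 0.2265]
tool_rot: [-3.141, -0.0, 0.435]
contact_force: [0.4, -0.5, 0.2]
opening: 0.0917
grip_force: 0.0
```

Request:
arm_command:
  moves:
    - [[0.045, -0.018, 0], [0, 0, -0.14], 0.0918]
    - [[0.09, -0.036, 0], [0, 0, -0.28], 0.0918]
    - [[0.135, -0.055, 0], [0, 0, -0.42], 0.0918]
    - [[0.18, -0.073, 0], [0, 0, -0.56], 0.0918]
    - [[0.22, -0.09, 0], [0, 0, -0.7], 0.0918]

```text
time: 1.1
tool_pos: [0.5455, -0.1255, 0.2264]
tool_rot: [-3.141, 0.0, 1.141]
contact_force: [0.6, -0.8, -0.3]
opening: 0.0916
grip_force: 0.0
```

```bash
cat >> h.py <<'E'
def go(x,y,z,yaw):
    s=robot.observe();p=s['tool_pos'];r=s['tool_rot'];w=r[2]
    c,sn=np.cos(w),np.sin(w);d=np.array([x,y,z])-p
    a=(np.radians(yaw)-w+np.pi)%(2*np.pi)-np.pi
    print('t',round(s['time'],2),'pos',p.round(4),'yaw',np.degrees(w).round(1),'rp',r[:2].round(4),'F',s['contact_force'].round(1),'T',s['torque'].round(2),'op',round(s['opening'],4),'g',round(s['grip_force'],1))
    print('shift',(c*d[0]+sn*d[1]).round(4),(sn*d[0]-c*d[1]).round(4),(-d[2]).round(4),'turn',(-a).round(3),'q6',s['qpos'][5].round(2))
E
python3 -c "
from h import *
go(.6527,-.0119,.13,104)"
```

```text
t 1.1 pos [ 0.5455 -0.1255  0.2264] yaw 65.4 rp [-3.1411  0.    ] F [ 0.6 -0.8 -0.3] T [-0.05 -0.09  0.03] op 0.0916 g 0.0
shift 0.1479 0.0501 0.0964 turn -0.674 q6 0.07
```

Request:
arm_command:
  moves:
    - [[0.035, 0.012, 0.02], [0, 0, -0.135], 0.0918]
    - [[0.07, 0.024, 0.04], [0, 0, -0.27], 0.0918]
    - [[0.105, 0.036, 0.06], [0, 0, -0.405], 0.0918]
    - [[0.148, 0.05, 0.08], [0, 0, -0.54], 0.0918]
    - [[0.148, 0.05, 0.09], [0, 0, -0.674], 0.0918]

```text
time: 1.6
tool_pos: [0.6536, -0.0101, 0.1332]
tool_rot: [-3.14, -0.002, 1.818]
contact_force: [-0.3, -0.7, -0.7]
opening: 0.0918
grip_force: 0.0
```

Request:
arm_command:
  moves:
    - [[0, 0, 0], [0, 0, 0], 0.08]
    - [[0, 0, 0], [0, 0, 0], 0.07]
    - [[0, 0, 0], [0, 0, 0], 0.07]
    - [[0, 0, 0], [0, 0, 0], 0.07]
    - [[0, 0, 0], [0, 0, 0], 0.07]

```text
time: 2.1
tool_pos: [0.6523, -0.0152, 0.1377]
tool_rot: [3.14, 0.001, 1.807]
contact_force: [-0.2, -0.1, -0.0]
opening: 0.07
grip_force: 0.0
```

```bash
python3 -c "
from h import *
go(.6527,-.0119,.074,104)
im=snap('top');im2=snap('scene')
o=np.hstack([cv2.resize(im[140:260,250:370],(400,400)),cv2.resize(im2[220:320,270:370],(400,400))])
cv2.imwrite('pics/c2.png',o[:,:,::-1])"
```

```text
t 2.1 pos [ 0.6523 -0.0152  0.1377] yaw 103.5 rp [3.1403e+00 6.0000e-04] F [-0.2 -0.1 -0. ] T [ 0.01 -0.2   0.02] op 0.07 g 0.0
shift 0.0031 0.0011 0.0637 turn -0.008 q6 -0.38
```

View pics/c2.png

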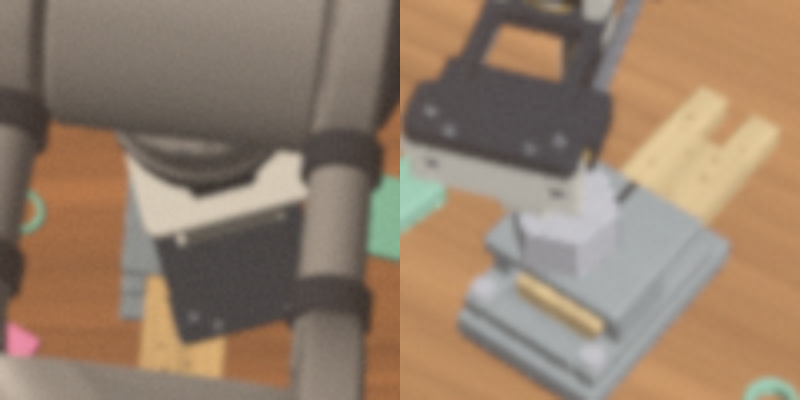

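```bash
python3 -c "
from h import *
y=np.array([np.cos(.236),np.sin(.236),0])
for k in (-.035,0,.035):
  for z in (.1377,.2):
    p=proj('scene',np.array([.6523,-.0152,z])+k*y);print(k,z,((p-[270,220])*4+[400,0]).round())
print(((proj('scene',[.6527,-.0119,.1])-[270,220])*4+[400,0]).round(),((proj('scene',[.6527,-.0119,.072])-[270,220])*4+[400,0]).round())
"
```

```text
-0.035 0.1377 [579.  88.]
-0.035 0.2 [580.  -4.]
0 0.1377 [557. 143.]
0 0.2 [556.  52.]
0.035 0.1377 [533. 201.]
0.035 0.2 [531. 110.]
[563. 198.] [563. 234.]
```

Request:
arm_command:
  moves:
    - [[0.003, 0.001, 0.01], [0, 0, -0.008], 0.07]
    - [[0.003, 0.001, 0.025], [0, 0, -0.008], 0.07]
    - [[0.003, 0.001, 0.04], [0, 0, -0.008], 0.07]
    - [[0.003, 0.001, 0.055], [0, 0, -0.008], 0.07]
    - [[0.003, 0.001, 0.062], [0, 0, -0.008], 0.07]
  squeeze: 5

```text
time: 2.7
tool_pos: [0.6514, -0.011, 0.0725]
tool_rot: [-3.139, -0.001, 1.817]
contact_force: [0.1, -0.6, -0.4]
opening: 0.07
grip_force: 0.0
```

Request:
arm_command:
  moves:
    - [[0, 0, 0], [0, 0, 0], 0.062]
    - [[0, 0, 0], [0, 0, 0], 0.056]
    - [[0, 0, 0], [0, 0, 0], 0.052]
    - [[0, 0, 0], [0, 0, 0], 0.05]
    - [[0, 0, 0], [0, 0, 0], 0.05]

```text
time: 3.2
tool_pos: [0.6528, -0.0114, 0.0753]
tool_rot: [3.141, 0.0, 1.817]
contact_force: [-0.1, -0.1, -0.2]
opening: 0.0498
grip_force: 0.0
```

```bash
python3 -c "
from h import *
go(.6527,-.0119,.074,104)"
```

```text
t 3.2 pos [ 0.6528 -0.0114  0.0753] yaw 104.1 rp [3.1407e+00 5.0000e-04] F [-0.1 -0.1 -0.2] T [ 0.05 -0.12 -0.03] op 0.0498 g 0.0
shift -0.0005 -0.0002 0.0013 turn 0.002 q6 -0.38
```

No contact at 50 mm opening, so it's centred within 2 mm. Closing gently at 5 N.

Request:
arm_command:
  moves:
    - [[0, 0, 0], [0, 0, 0], 0.049]
    - [[0, 0, 0], [0, 0, 0], 0.048]
    - [[0, 0, 0], [0, 0, 0], 0.047]
    - [[0, 0, 0], [0, 0, 0], 0.046]
    - [[0, 0, 0], [0, 0, 0], 0.044]
  squeeze: 5

```text
time: 3.7
tool_pos: [0.6523, -0.0114, 0.0747]
tool_rot: [-3.141, -0.0, 1.817]
contact_force: [-0.5, -0.6, 0.1]
opening: 0.0459
grip_force: 5.0
```

Request:
arm_command:
  moves:
    - [[0, 0, 0], [0, 0, 0], 0.042]
    - [[0, 0, 0], [0, 0, 0], 0.042]
    - [[0, 0, 0], [0, 0, 0], 0.042]
    - [[0, 0, 0], [0, 0, 0], 0.042]
    - [[0, 0, 0], [0, 0, 0], 0.042]

```text
time: 4.2
tool_pos: [0.6524, -0.0114, 0.0747]
tool_rot: [-3.141, 0.0, 1.817]
contact_force: [-1.6, -0.5, 1.3]
opening: 0.0458
grip_force: 5.0
```

```bash
python3 -c "
from h import *
go(.6527,-.0119,.074,104)"
```

```text
t 4.2 pos [ 0.6524 -0.0114  0.0747] yaw 104.1 rp [-3.1413e+00  1.0000e-04] F [-1.6 -0.5  1.3] T [-0.13  0.2   0.02] op 0.0458 g 5.0
shift -0.0005 0.0002 0.0007 turn 0.002 q6 -0.38
```

Request:
arm_command:
  moves:
    - [[0, 0, 0], [0, 0, 0], 0.042]
    - [[0, 0, 0], [0, 0, 0], 0.042]
    - [[-0.0001, -0.0002, -0.0002], [0, 0, 0.04], 0.042]
    - [[-0.0002, -0.0004, -0.0005], [0, 0, 0.08], 0.042]
    - [[-0.0003, -0.0007, -0.001], [0, 0, 0.16], 0.042]
  squeeze: 14

```text
time: 4.7
tool_pos: [0.6517, -0.012, 0.0756]
tool_rot: [-3.141, 0.0, 1.655]
contact_force: [-2.2, -1.2, 0.8]
opening: 0.046
grip_force: 14.0
```

```bash
python3 -c "
from h import *
go(.6527,-.0119,.074,104)"
```

```text
t 4.7 pos [ 0.6517 -0.012   0.0756] yaw 94.8 rp [-3.1412e+00  4.0000e-04] F [-2.2 -1.2  0.8] T [-0.27  0.29  0.17] op 0.046 g 14.0
shift -0.0 0.001 0.0016 turn -0.16 q6 -0.22
```

Request:
arm_command:
  moves:
    - [[-0.0002, -0.0004, -0.0005], [0, 0, 0.08], 0.042]
    - [[-0.0003, -0.0007, -0.001], [0, 0, 0.16], 0.042]
    - [[-0.0004, -0.0011, -0.0015], [0, 0, 0.24], 0.042]
    - [[-0.0005, -0.0015, -0.002], [0, 0, 0.32], 0.042]
    - [[-0.0006, -0.0019, -0.0025], [0, 0, 0.4], 0.042]

```text
time: 5.2
tool_pos: [0.6498, -0.013, 0.0781]
tool_rot: [-3.141, 0.001, 1.254]
contact_force: [-1.2, -1.5, 0.6]
opening: 0.0459
grip_force: 14.0
```

```bash
python3 -c "
from h import *
go(.6527,-.0119,.074,104)"
```

```text
t 5.2 pos [ 0.6498 -0.013   0.0781] yaw 71.8 rp [-3.1413e+00  8.0000e-04] F [-1.2 -1.5  0.6] T [-0.3   0.35  0.21] op 0.0459 g 14.0
shift 0.0019 0.0024 0.0041 turn -0.561 q6 0.18
```

Request:
arm_command:
  moves:
    - [[-0.0002, -0.0004, -0.0005], [0, 0, 0.08], 0.042]
    - [[-0.0003, -0.0007, -0.001], [0, 0, 0.16], 0.042]
    - [[-0.0004, -0.0011, -0.0015], [0, 0, 0.24], 0.042]
    - [[-0.0005, -0.0015, -0.002], [0, 0, 0.32], 0.042]
    - [[-0.0006, -0.0019, -0.0025], [0, 0, 0.4], 0.042]

```text
time: 5.7
tool_pos: [0.6477, -0.0131, 0.0805]
tool_rot: [-3.142, 0.001, 0.854]
contact_force: [-2.1, -2.8, 1.3]
opening: 0.0463
grip_force: 14.0
```

Request:
arm_command:
  moves:
    - [[-0.0004, -0.0004, -0.0005], [0, 0, 0.08], 0.042]
    - [[-0.0007, -0.0007, -0.001], [0, 0, 0.16], 0.042]
    - [[-0.001, -0.0011, -0.0015], [0, 0, 0.24], 0.042]
    - [[-0.0012, -0.0015, -0.002], [0, 0, 0.32], 0.042]
    - [[-0.0013, -0.0019, -0.0025], [0, 0, 0.4], 0.042]

```text
time: 6.2
tool_pos: [0.6456, -0.0125, 0.0829]
tool_rot: [3.141, 0.001, 0.454]
contact_force: [-0.7, -0.5, -0.5]
opening: 0.046
grip_force: 14.0
```

Request:
arm_command:
  moves:
    - [[-0.0002, -0.0004, -0.0005], [0, 0, 0.08], 0.042]
    - [[-0.0003, -0.0007, -0.001], [0, 0, 0.16], 0.042]
    - [[-0.0004, -0.0011, -0.0015], [0, 0, 0.24], 0.042]
    - [[-0.0005, -0.0015, -0.002], [0, 0, 0.32], 0.042]
    - [[-0.0006, -0.0019, -0.0025], [0, 0, 0.4], 0.042]

```text
time: 6.7
tool_pos: [0.644, -0.0111, 0.0853]
tool_rot: [3.141, 0.001, 0.054]
contact_force: [-1.0, -0.3, -0.4]
opening: 0.046
grip_force: 14.0
```

Request:
arm_command:
  moves:
    - [[-0.0003, -0.0004, -0.0005], [0, 0, 0.08], 0.042]
    - [[-0.0004, -0.0007, -0.001], [0, 0, 0.16], 0.042]
    - [[-0.0005, -0.0011, -0.0015], [0, 0, 0.24], 0.042]
    - [[-0.0006, -0.0015, -0.002], [0, 0, 0.32], 0.042]
    - [[-0.0008, -0.0019, -0.0025], [0, 0, 0.4], 0.042]

```text
time: 7.2
tool_pos: [0.6431, -0.0091, 0.0877]
tool_rot: [3.141, 0.001, -0.346]
contact_force: [-1.1, -2.0, -1.5]
opening: 0.0463
grip_force: 14.0
```

Request:
arm_command:
  moves:
    - [[-0.0001, -0.0002, -0.0003], [0, 0, 0.05], 0.042]
    - [[-0.0002, -0.0004, -0.0006], [0, 0, 0.1], 0.042]
    - [[-0.0003, -0.0007, -0.0009], [0, 0, 0.15], 0.042]
    - [[-0.0003, -0.0009, -0.0012], [0, 0, 0.2], 0.042]
    - [[-0.0004, -0.0012, -0.0016], [0, 0, 0.26], 0.042]

```text
time: 7.7
tool_pos: [0.643, -0.0078, 0.0892]
tool_rot: [3.141, 0.001, -0.605]
contact_force: [-1.7, -1.3, -0.5]
opening: 0.0462
grip_force: 14.0
```

Request:
arm_command:
  moves:
    - [[0, 0, 0], [0, 0, 0], 0.052]
    - [[0, 0, 0], [0, 0, 0], 0.06]
    - [[0, 0, 0], [0, 0, 0], 0.066]
    - [[0, 0, 0], [0, 0, 0], 0.07]
    - [[0, 0, 0], [0, 0, 0], 0.07]

```text
time: 8.2
tool_pos: [0.6436, -0.0078, 0.0899]
tool_rot: [-3.141, -0.0, -0.603]
contact_force: [-0.6, 0.2, -0.7]
opening: 0.0695
grip_force: 0.0
```

Request:
arm_command:
  moves:
    - [[0, 0, -0.015], [0, 0, 0], 0.07]
    - [[0, 0, -0.035], [0, 0, 0], 0.07]
    - [[0, 0, -0.06], [0, 0, 0], 0.07]
    - [[0, 0, -0.06], [0, 0, 0], 0.07]
    - [[0, 0, -0.06], [0, 0, 0], 0.07]

```text
time: 8.7
tool_pos: [0.6437, -0.0078, 0.1501]
tool_rot: [-3.141, -0.001, -0.603]
contact_force: [-0.3, 0.3, -0.2]
opening: 0.0699
grip_force: 0.0
```

```bash
python3 -c "
from h import *
go(.5,.003,.22,-5.8)"
```

```text
t 8.7 pos [ 0.6437 -0.0078  0.1501] yaw -34.6 rp [-3.1412e+00 -1.0000e-03] F [-0.3  0.3 -0.2] T [ 0.04  0.07 -0.01] op 0.0699 g 0.0
shift -0.1245 0.0726 -0.0699 turn -0.502 q6 2.04
```

Request:
arm_command:
  moves:
    - [[-0.02, 0.012, -0.02], [0, 0, -0.1], 0.07]
    - [[-0.055, 0.035, -0.035], [0, 0, -0.2], 0.07]
    - [[-0.09, 0.055, -0.05], [0, 0, -0.3], 0.07]
    - [[-0.13, 0.08, -0.06], [0, 0, -0.4], 0.07]
    - [[-0.166, 0.1, -0.07], [0, 0, -0.5], 0.07]

```text
time: 9.2
tool_pos: [0.4473, 0.0043, 0.2188]
tool_rot: [-3.142, 0.003, -0.099]
contact_force: [-0.4, 0.0, 0.5]
opening: 0.0698
grip_force: 0.0
```

```bash
python3 -c "
from h import *
go(.557,.0025,.09,-5.8)
im=snap('top');im2=snap('scene')
o=np.hstack([cv2.resize(im[160:280,250:370],(400,400),interpolation=2),cv2.resize(im2[220:320,270:370],(400,400),interpolation=2)])
cv2.imwrite('pics/c3.png',o[:,:,::-1])"
```

```text
t 9.2 pos [0.4473 0.0043 0.2188] yaw -5.7 rp [-3.1416e+00  2.6000e-03] F [-0.4  0.   0.5] T [-0.01  0.04 -0.02] op 0.0698 g 0.0
shift 0.1094 -0.0091 0.1288 turn 0.002 q6 1.51
```

View pics/c3.png

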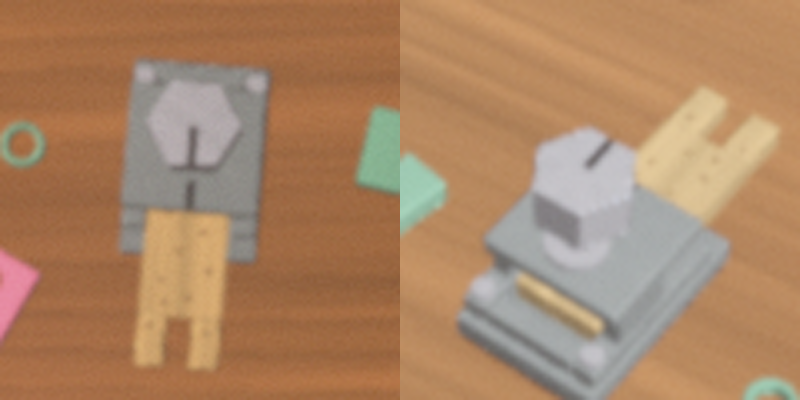

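The nut's line runs from (193,130) to (190,168) in the left crop and lines up with the index line at (190,182–208). Now checking the lateral offset numerically.

```bash
python3 -c "
from h import *
f=lambda u,v,z: ray('top',250+u*.3,160+v*.3,z)[:2]
i=f(191,182,.062);j=f(190,208,.062);m=f(190,168,.1146);k=f(193,130,.1146)
A=np.array([.649,-.0077]);
for yaw in(-5.3,-5.8):
  y=np.radians(yaw);n=np.array([-np.sin(y),np.cos(y)])
  print('mark y vs index',(m-i)@n,(m-j)@n,'vs A',(m-A)@n)
d=k-m;print(np.degrees(np.arctan2(d[1],d[0])),m,i)
for p in[(134,365),(216,368),(230,213),(148,210)]:print(f(*p,.034))
"
```

```text
mark y vs index -0.0005022267153758869 -2.9418495873592427e-06 vs A 0.0002805316245326969
mark y vs index -0.0004813791434656625 0.00015102497678380058 vs A 1.1851098193960997e-05
-5.722353443769412 [ 0.61836985 -0.00457679] [ 0.61603965 -0.00385624]
[0.50947839 0.0332635 ]
[ 0.50649402 -0.01585429]
[ 0.59961539 -0.0263925 ]
[0.60252341 0.02301083]
```

Request:
arm_command:
  moves:
    - [[0.03, -0.003, 0.03], [0, 0, 0], 0.07]
    - [[0.06, -0.006, 0.06], [0, 0, 0], 0.07]
    - [[0.09, -0.009, 0.09], [0, 0, 0.003], 0.07]
    - [[0.1095, -0.0098, 0.115], [0, 0, 0.005], 0.07]
    - [[0.1095, -0.0098, 0.129], [0, 0, 0.005], 0.07]

```text
time: 9.8
tool_pos: [0.5611, 0.0024, 0.0867]
tool_rot: [-3.142, 0.003, -0.109]
contact_force: [-0.1, 0.1, -0.4]
opening: 0.07
grip_force: 0.0
```

Request:
arm_command:
  moves:
    - [[0, 0, 0], [0, 0, 0], 0.07]
    - [[0, 0, 0], [0, 0, 0], 0.07]
    - [[0, 0, 0.01], [0, 0, 0], 0.07]
    - [[0, 0, 0.025], [0, 0, 0], 0.07]
    - [[0, 0, 0.04], [0, 0, 0], 0.07]

```text
time: 10.3
tool_pos: [0.5605, 0.0024, 0.0512]
tool_rot: [3.141, -0.002, -0.108]
contact_force: [-1.1, -0.2, 0.6]
opening: 0.0699
grip_force: 0.0
```

```bash
python3 -c "
from h import *
go(.557,.0032,.011,-6)"
```

```text
t 10.3 pos [0.5605 0.0024 0.0512] yaw -6.2 rp [ 3.1414e+00 -2.5000e-03] F [-1.1 -0.2  0.6] T [0.03 0.04 0.  ] op 0.0699 g 0.0
shift -0.0035 -0.0004 0.0402 turn -0.004 q6 1.55
```

Request:
arm_command:
  moves:
    - [[-0.004, -0.0004, 0.005], [0, 0, 0], 0.07]
    - [[-0.004, -0.0004, 0.015], [0, 0, 0], 0.07]
    - [[-0.004, -0.0004, 0.025], [0, 0, 0], 0.07]
    - [[-0.004, -0.0004, 0.035], [0, 0, 0], 0.065]
    - [[-0.004, -0.0004, 0.039], [0, 0, 0], 0.06]
  squeeze: 4

```text
time: 10.8
tool_pos: [0.5556, 0.0034, 0.0107]
tool_rot: [3.142, 0.001, -0.108]
contact_force: [-0.6, -0.0, -0.1]
opening: 0.0618
grip_force: 0.0
```

Request:
arm_command:
  moves:
    - [[0, 0, 0], [0, 0, 0], 0.056]
    - [[0, 0, 0], [0, 0, 0], 0.053]
    - [[0, 0, 0], [0, 0, 0], 0.051]
    - [[0, 0, 0], [0, 0, 0], 0.049]
    - [[0, 0, 0], [0, 0, 0], 0.046]

```text
time: 11.3
tool_pos: [0.5564, 0.0033, 0.0122]
tool_rot: [3.141, -0.001, -0.108]
contact_force: [-0.2, -0.3, 0.6]
opening: 0.0501
grip_force: 4.0
```

```bash
python3 -c "
from h import *
go(.557,.0032,.011,-6)"
```

```text
t 11.3 pos [0.5564 0.0033 0.0122] yaw -6.2 rp [ 3.1414e+00 -8.0000e-04] F [-0.2 -0.3  0.6] T [ 0.02  0.04 -0.02] op 0.0501 g 4.0
shift 0.0007 -0.0 0.0012 turn -0.003 q6 1.55
```

Request:
arm_command:
  moves:
    - [[0, 0, 0], [0, 0, 0], 0.044]
    - [[-0.001, 0, 0], [0, 0, 0], 0.044]
    - [[-0.003, 0, 0], [0, 0, 0], 0.044]
    - [[-0.006, 0, 0], [0, 0, 0], 0.044]
    - [[-0.01, 0.0001, 0], [0, 0, 0], 0.044]
  squeeze: 15

```text
time: 11.8
tool_pos: [0.5465, 0.0043, 0.0121]
tool_rot: [3.142, -0.001, -0.108]
contact_force: [2.4, 0.1, 3.1]
opening: 0.0497
grip_force: 15.0
```

Request:
arm_command:
  moves:
    - [[-0.004, 0, 0], [0, 0, 0], 0.044]
    - [[-0.008, 0.0001, 0], [0, 0, 0], 0.044]
    - [[-0.012, 0.0001, 0], [0, 0, 0], 0.044]
    - [[-0.016, 0.0001, 0], [0, 0, 0], 0.044]
    - [[-0.02, 0.0002, 0], [0, 0, 0], 0.044]

```text
time: 12.3
tool_pos: [0.5259, 0.0063, 0.0119]
tool_rot: [3.142, -0.0, -0.108]
contact_force: [1.7, -0.3, 1.5]
opening: 0.05
grip_force: 15.0
```

Request:
arm_command:
  moves:
    - [[-0.005, 0, 0], [0, 0, 0], 0.044]
    - [[-0.01, 0.0001, 0], [0, 0, 0], 0.044]
    - [[-0.015, 0.0001, 0], [0, 0, 0], 0.044]
    - [[-0.02, 0.0002, 0], [0, 0, 0], 0.044]
    - [[-0.025, 0.0002, 0], [0, 0, 0], 0.044]

```text
time: 12.8
tool_pos: [0.5006, 0.0089, 0.0117]
tool_rot: [3.142, 0.001, -0.108]
contact_force: [1.7, -0.2, 1.9]
opening: 0.05
grip_force: 15.0
```

Request:
arm_command:
  moves:
    - [[-0.005, 0, 0], [0, 0, 0], 0.044]
    - [[-0.01, 0.0001, 0], [0, 0, 0], 0.044]
    - [[-0.015, 0.0001, 0], [0, 0, 0], 0.044]
    - [[-0.02, 0.0002, 0], [0, 0, 0], 0.044]
    - [[-0.025, 0.0002, 0], [0, 0, 0], 0.044]

```text
time: 13.3
tool_pos: [0.4758, 0.0113, 0.0117]
tool_rot: [3.142, 0.001, -0.108]
contact_force: [1.1, -0.6, 0.2]
opening: 0.0501
grip_force: 15.0
```

Request:
arm_command:
  moves:
    - [[-0.006, 0, 0], [0, 0, 0], 0.044]
    - [[-0.012, 0.0001, 0], [0, 0, 0], 0.044]
    - [[-0.018, 0.0001, 0], [0, 0, 0], 0.044]
    - [[-0.024, 0.0002, 0], [0, 0, 0], 0.044]
    - [[-0.03, 0.0002, 0], [0, 0, 0], 0.044]

```text
time: 13.8
tool_pos: [0.4457, 0.0144, 0.0116]
tool_rot: [3.142, 0.001, -0.108]
contact_force: [-0.3, 0.2, -1.3]
opening: 0.0498
grip_force: 15.0
```

```bash
python3 -c "
from h import *
go(.418,-.302,.14,-6)"
```

```text
t 13.8 pos [0.4457 0.0144 0.0116] yaw -6.2 rp [3.1415e+00 1.0000e-03] F [-0.3  0.2 -1.3] T [ 0.04  0.08 -0.01] op 0.0498 g 15.0
shift 0.0067 0.3176 -0.1284 turn -0.003 q6 1.54
```

Request:
arm_command:
  moves:
    - [[0, 0, -0.005], [0, 0, 0], 0.044]
    - [[0, 0, -0.02], [0, 0, 0], 0.044]
    - [[0, 0, -0.045], [0, 0, 0], 0.044]
    - [[0, 0, -0.075], [0, 0, 0], 0.044]
    - [[0, 0, -0.1], [0, 0, 0], 0.044]
  squeeze: 20

```text
time: 14.3
tool_pos: [0.4469, 0.0143, 0.1135]
tool_rot: [3.142, -0.001, -0.108]
contact_force: [0.0, 0.6, -2.5]
opening: 0.0494
grip_force: 20.0
```

Request:
arm_command:
  moves:
    - [[0, 0.02, 0], [0, 0, 0.1], 0.044]
    - [[0, 0.05, 0], [0, 0, 0.24], 0.044]
    - [[0.001, 0.085, 0], [0, 0, 0.38], 0.044]
    - [[0.001, 0.12, 0], [0, 0, 0.52], 0.044]
    - [[0.001, 0.15, 0], [0, 0, 0.66], 0.044]

```text
time: 14.8
tool_pos: [0.4313, -0.1365, 0.1123]
tool_rot: [-3.141, -0.001, -0.774]
contact_force: [1.2, 0.5, -1.1]
opening: 0.0497
grip_force: 20.0
```

```bash
python3 -c "
from h import *
go(.418,-.267,.06,-90)"
```

```text
t 14.8 pos [ 0.4313 -0.1365  0.1123] yaw -44.4 rp [-3.1415e+00 -8.0000e-04] F [ 1.2  0.5 -1.1] T [0.17 0.06 0.01] op 0.0497 g 20.0
shift 0.0817 0.1026 0.0523 turn 0.797 q6 1.87
```

Request:
arm_command:
  moves:
    - [[0.02, 0.025, 0], [0, 0, 0.14], 0.044]
    - [[0.04, 0.05, 0], [0, 0, 0.28], 0.044]
    - [[0.06, 0.075, 0], [0, 0, 0.42], 0.044]
    - [[0.082, 0.103, 0.02], [0, 0, 0.56], 0.044]
    - [[0.082, 0.103, 0.04], [0, 0, 0.7], 0.044]

```text
time: 15.3
tool_pos: [0.4194, -0.2706, 0.0723]
tool_rot: [-3.139, -0.004, -1.477]
contact_force: [-0.4, 0.5, -1.3]
opening: 0.0498
grip_force: 20.0
```

Request:
arm_command:
  moves:
    - [[0, 0, 0.01], [0, 0, 0.097], 0.044]
    - [[0, 0, 0.012], [0, 0, 0.097], 0.044]
    - [[0, 0, 0.012], [0, 0, 0.097], 0.044]
    - [[0, 0, 0.012], [0, 0, 0.097], 0.044]
    - [[0, 0, 0.012], [0, 0, 0.097], 0.044]

```text
time: 15.8
tool_pos: [0.4193, -0.2661, 0.0606]
tool_rot: [-3.14, -0.001, -1.564]
contact_force: [0.0, 0.3, -1.5]
opening: 0.0497
grip_force: 20.0
```

```bash
python3 -c "
from h import *
go(.418,-.267,.0142,-90)
im=snap('top');im2=snap('scene')
o=np.hstack([cv2.resize(im[235:385,390:540],(400,400),interpolation=2),cv2.resize(im2[90:240,190:340],(400,400),interpolation=2)])
cv2.imwrite('pics/c4.png',o[:,:,::-1])"
```

```text
t 15.8 pos [ 0.4193 -0.2661  0.0606] yaw -89.6 rp [-3.1404e+00 -1.1000e-03] F [ 0.   0.3 -1.5] T [ 0.22 -0.03  0.03] op 0.0497 g 20.0
shift 0.0009 0.0013 0.0464 turn 0.007 q6 2.41
```

View pics/c4.png

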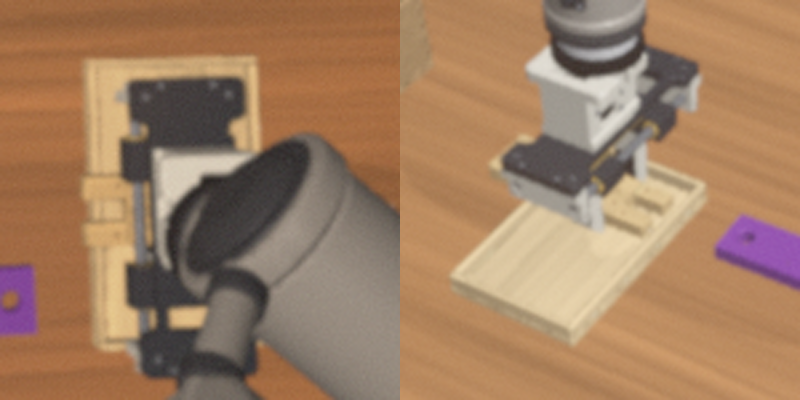

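The pin is held level over the tray. Its notched end is at (105,210) in the left crop, over the tray's +y wall. I'll rest it on the wall tops so I can regrip 8 mm higher, because the fingertips currently stick out below the pin.

Request:
arm_command:
  moves:
    - [[0, 0.001, 0.015], [0, 0, 0.007], 0.044]
    - [[0, 0.001, 0.03], [0, 0, 0.007], 0.044]
    - [[0, 0.001, 0.038], [0, 0, 0.007], 0.044]
    - [[0, 0.001, 0.042], [0, 0, 0.007], 0.044]
    - [[0, 0.001, 0.044], [0, 0, 0.007], 0.044]

```text
time: 16.4
tool_pos: [0.4179, -0.266, 0.0158]
tool_rot: [-3.142, -0.0, -1.572]
contact_force: [-1.1, -0.5, -1.9]
opening: 0.0496
grip_force: 20.0
```

Request:
arm_command:
  moves:
    - [[0, 0, 0.0005], [0, 0, 0], 0.044]
    - [[0, 0, 0.001], [0, 0, 0], 0.044]
    - [[0, 0, 0.0015], [0, 0, 0], 0.044]
    - [[0, 0, 0.002], [0, 0, 0], 0.044]
    - [[0, 0, 0.002], [0, 0, 0], 0.044]

```text
time: 16.9
tool_pos: [0.418, -0.2661, 0.0142]
tool_rot: [-3.141, -0.001, -1.572]
contact_force: [-1.2, 0.5, 2.5]
opening: 0.0496
grip_force: 20.0
```

Request:
arm_command:
  moves:
    - [[0, 0, 0], [0, 0, 0], 0.052]
    - [[0, 0, 0], [0, 0, 0], 0.056]
    - [[0, 0, 0], [0, 0, 0], 0.06]
    - [[0, 0, -0.005], [0, 0, 0], 0.06]
    - [[0, 0, -0.0105], [0, 0, 0], 0.06]
  squeeze: 5

```text
time: 17.4
tool_pos: [0.4177, -0.2659, 0.0246]
tool_rot: [3.141, 0.0, -1.572]
contact_force: [-0.3, -0.7, 0.6]
opening: 0.06
grip_force: 0.0
```

Request:
arm_command:
  moves:
    - [[0, 0, 0], [0, 0, 0], 0.056]
    - [[0, 0, 0], [0, 0, 0], 0.053]
    - [[0, 0, 0], [0, 0, 0], 0.051]
    - [[0, 0, 0], [0, 0, 0], 0.049]
    - [[0, 0, 0], [0, 0, 0], 0.046]

```text
time: 17.9
tool_pos: [0.4178, -0.2659, 0.0243]
tool_rot: [3.142, 0.0, -1.572]
contact_force: [0.0, 0.7, 0.1]
opening: 0.0503
grip_force: 5.0
```

Request:
arm_command:
  moves:
    - [[0, 0, 0], [0, 0, 0], 0.044]
    - [[0, 0, 0], [0, 0, 0], 0.044]
    - [[0, 0, 0], [0, 0, 0], 0.044]
    - [[0, 0, -0.001], [0, 0, 0], 0.044]
    - [[0, 0, -0.003], [0, 0, 0], 0.044]
  squeeze: 25

```text
time: 18.4
tool_pos: [0.4175, -0.2658, 0.0271]
tool_rot: [3.141, 0.001, -1.572]
contact_force: [0.2, 0.2, -1.0]
opening: 0.0498
grip_force: 25.0
```

Request:
arm_command:
  moves:
    - [[0, 0, -0.01], [0, 0, 0], 0.044]
    - [[0, 0, -0.025], [0, 0, 0], 0.044]
    - [[0.009, 0.009, -0.045], [0, 0, -0.1], 0.044]
    - [[0.018, 0.018, -0.055], [0, 0, -0.22], 0.044]
    - [[0.036, 0.0345, -0.06], [0, 0, -0.34], 0.044]

```text
time: 18.9
tool_pos: [0.3839, -0.3021, 0.0892]
tool_rot: [-3.14, -0.002, -1.226]
contact_force: [-0.4, -0.5, -1.5]
opening: 0.0495
grip_force: 25.0
```

Request:
arm_command:
  moves:
    - [[0, 0, 0], [0, 0, -0.13], 0.044]
    - [[0, 0, 0], [0, 0, -0.26], 0.044]
    - [[0, 0, 0], [0, 0, -0.39], 0.044]
    - [[0, 0, 0], [0, 0, -0.52], 0.044]
    - [[0, 0, 0], [0, 0, -0.65], 0.044]

```text
time: 19.4
tool_pos: [0.3833, -0.302, 0.088]
tool_rot: [3.141, -0.001, -0.577]
contact_force: [0.3, 0.5, -1.7]
opening: 0.0497
grip_force: 25.0
```

Request:
arm_command:
  moves:
    - [[0, 0, 0], [0, 0, -0.13], 0.044]
    - [[0, 0, 0], [0, 0, -0.26], 0.044]
    - [[0, 0, 0], [0, 0, -0.39], 0.044]
    - [[0, 0, 0], [0, 0, -0.5], 0.044]
    - [[0, 0, 0], [0, 0, -0.58], 0.044]

```text
time: 19.9
tool_pos: [0.3833, -0.302, 0.088]
tool_rot: [3.141, -0.0, 0.002]
contact_force: [0.9, 0.3, -1.2]
opening: 0.0494
grip_force: 25.0
```

```bash
python3 -c "
from h import *
go(.383,-.302,.03,0)
im=snap('top');im2=snap('scene')
o=np.hstack([cv2.resize(im[235:385,390:540],(400,400),interpolation=2),cv2.resize(im2[90:240,190:340],(400,400),interpolation=2)])
cv2.imwrite('pics/c5.png',o[:,:,::-1])"
```

```text
t 19.9 pos [ 0.3833 -0.302   0.088 ] yaw 0.1 rp [ 3.1411e+00 -3.0000e-04] F [ 0.9  0.3 -1.2] T [ 0.03  0.06 -0.03] op 0.0494 g 25.0
shift -0.0003 0.0 0.058 turn 0.002 q6 0.74
```

View pics/c5.png

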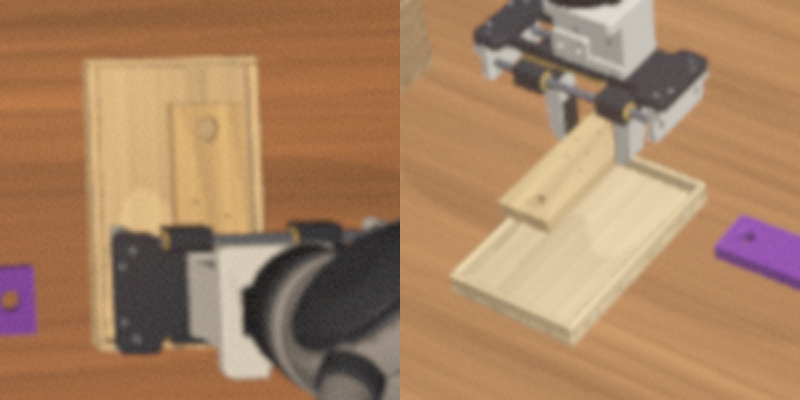

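The pin is level over the tray with its hole at (207,127) in the left crop. Lowering it.

Request:
arm_command:
  moves:
    - [[0, 0, 0.015], [0, 0, 0], 0.044]
    - [[0, 0, 0.035], [0, 0, 0], 0.044]
    - [[0, 0, 0.055], [0, 0, 0], 0.044]
    - [[0, 0, 0.07], [0, 0, 0], 0.044]
    - [[0, 0, 0.076], [0, 0, 0], 0.044]

```text
time: 20.5
tool_pos: [0.3828, -0.3015, 0.0104]
tool_rot: [-3.14, 0.001, -0.004]
contact_force: [0.6, -0.1, -1.0]
opening: 0.0498
grip_force: 25.0
```

Request:
arm_command:
  moves:
    - [[0, 0, 0.001], [0, 0, 0], 0.044]
    - [[0, 0, 0.0015], [0, 0, 0], 0.044]
    - [[0, 0, 0.002], [0, 0, 0], 0.044]
    - [[0, 0, 0.0025], [0, 0, 0], 0.044]
    - [[0, 0, 0.003], [0, 0, 0], 0.044]

```text
time: 21.0
tool_pos: [0.3835, -0.3021, 0.0088]
tool_rot: [3.141, -0.001, -0.002]
contact_force: [0.7, 0.4, -0.8]
opening: 0.0501
grip_force: 25.0
```

Request:
arm_command:
  moves:
    - [[0, 0, 0.0005], [0, 0, 0], 0.044]
    - [[0, 0, 0.001], [0, 0, 0], 0.044]
    - [[0, 0, 0.001], [0, 0, 0], 0.044]
    - [[0, 0, 0.001], [0, 0, 0], 0.044]
    - [[0, 0, 0.001], [0, 0, 0], 0.044]

```text
time: 21.5
tool_pos: [0.3834, -0.3021, 0.0082]
tool_rot: [3.141, -0.001, -0.002]
contact_force: [-2.1, 1.0, 8.7]
opening: 0.0494
grip_force: 25.0
```

Contact with the floor. Backing off slightly, releasing and withdrawing straight up.

Request:
arm_command:
  moves:
    - [[0, 0, -0.0005], [0, 0, 0], 0.044]
    - [[0, 0, -0.0005], [0, 0, 0], 0.05]
    - [[0, 0, -0.0005], [0, 0, 0], 0.054]
    - [[0, 0, -0.0005], [0, 0, 0], 0.058]
    - [[0, 0, -0.0005], [0, 0, 0], 0.062]
  squeeze: 5

```text
time: 22.0
tool_pos: [0.3833, -0.3019, 0.0077]
tool_rot: [-3.142, 0.0, -0.002]
contact_force: [-0.2, -0.8, -0.5]
opening: 0.0608
grip_force: 0.0
```

Request:
arm_command:
  moves:
    - [[0, 0, -0.005], [0, 0, 0], 0.062]
    - [[0, 0, -0.02], [0, 0, 0], 0.062]
    - [[0, 0, -0.05], [0, 0, 0], 0.062]
    - [[0, 0, -0.09], [0, 0, 0], 0.062]
    - [[0, 0, -0.13], [0, 0, 0], 0.062]

```text
time: 22.5
tool_pos: [0.3829, -0.3016, 0.1392]
tool_rot: [-3.141, 0.001, -0.002]
contact_force: [0.7, -0.7, -0.6]
opening: 0.0619
grip_force: 0.0
```

Request:
arm_command:
  moves:
    - [[0, 0.03, -0.01], [0, 0, 0], 0.062]
    - [[0, 0.06, -0.02], [0, 0, 0], 0.062]
    - [[0, 0.09, -0.03], [0, 0, 0], 0.062]
    - [[0, 0.12, -0.04], [0, 0, 0], 0.062]
    - [[0, 0.15, -0.05], [0, 0, 0], 0.062]

```text
time: 23.0
tool_pos: [0.3827, -0.4529, 0.1886]
tool_rot: [3.141, -0.0, -0.002]
contact_force: [1.2, 0.5, 0.5]
opening: 0.0619
grip_force: 0.0
```

```bash
python3 -c "
from h import *
im=snap('top','top9.png')[150:390,260:580];cv2.imwrite('pics/c6.png',cv2.resize(im,(800,600),interpolation=2)[:,:,::-1])"
```

```text
(no output)
```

View pics/c6.png

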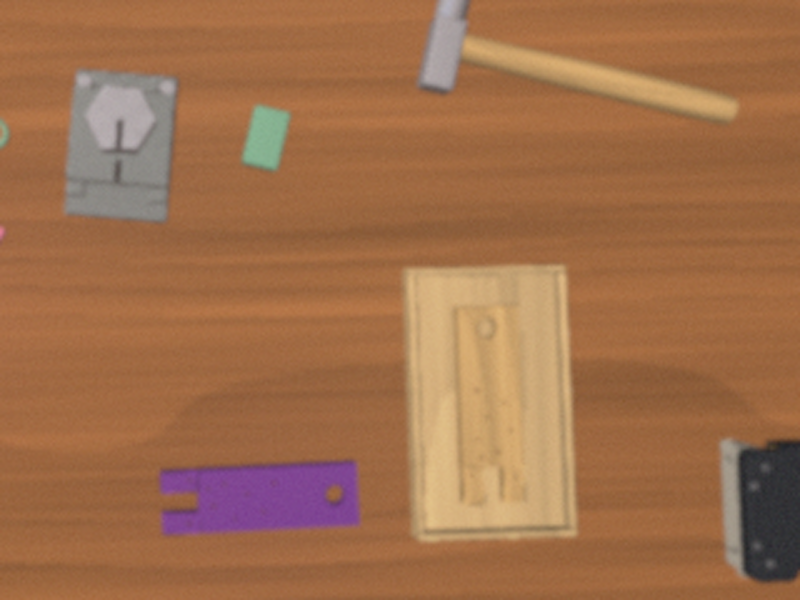

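The pin lies flat in the middle of the tray (490,405). The nut's line (120,135) is still on the index line (117,170), and the gripper is clear of everything.

```bash
python3 -c "
from h import *
print(robot.hand_in())"
```

```text
the job is handed in; nothing more can be done
None
```

The job is handed in: the nut was turned onto its index line and let go there, and the pin was drawn out and laid flat in the middle of the tray. The last picture shows both still in place; the hand-in call gave no verdict.

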